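Walk the battery charger home into its bench bay

TASK

Walk the heavy grey battery charger forward over the bench into its aluminium bay by alternating short pushes on the two orange bumpers at its rear corners, left, right, left and so on (three pushes at the very least), until it sits square and fully home against the bay's end stop. Do not touch the fan grilles between the bumpers, keep the charger flat on the bench and never let it swing more than about 30 degrees off the bay's line. Leave the motor, battery, screwdriver, parts bin and propeller where they are.

Things in the scene. Friction and masses are not known exactly. Their poses are not given: they have to be found in the camera images.
- charger: Loose grey box, flat bottom, 110 long (x), 180 wide (y), 70 mm high, black top with display, about 0.9 kg. Origin: centre of the box's underside. +x forward (to the bay), +y left, z up; rear (-x) faces the robot. Each 10 mm of push at one bumper moves its centre about 7 mm forward and turns it about 0.05 rad away from that side (left push: clockwise from above).
- bumper_left: Orange bumper fixed on the charger's left rear corner, 40 mm wide (y), 52 mm high, sticking out 20 mm behind the box. Origin: middle of its flat rear face, where to push; in the charger's frame (-75, +70, 35) mm. Axes as the charger's.
- bumper_right: The same bumper on the right rear corner; in the charger's frame (-75, -70, 35) mm. Axes as the charger's.
- fans: Black plate with two fan grilles on the charger's rear between the bumpers, 92 mm wide (y), 50 mm high, its face 15 mm farther forward than the bumpers' faces. Not to be touched. Origin: middle of its face, in the charger's frame (-60, 0, 35) mm. Axes as the charger's.
- bay: Aluminium frame fixed to the bench, 28 mm high, no floor, open to the robot. Origin, on the bench: where the charger's origin is when fully home and centred. +x points into the bay, y left, z up. End stop: inner face at x = 55 mm. Side rails: inner faces at y = +/-100 mm (10 mm play a side) from x = -13 mm to the stop; yellow lead-ins flare to about y = +/-121 mm at x = -50 mm.
- motor: Bystander: loose drone motor standing upright, 56 mm across, 66 mm high, beside the bay. Origin: centre of its underside.
- battery: Bystander: loose black and green battery pack, 100 x 58 x 46 mm, on the other side of the bay. Origin: centre of its underside.
- screwdriver: Bystander: loose red screwdriver lying along its x, 170 mm long. Origin: on its underside, near its middle.
- parts_bin: Bystander: loose blue open bin, 140 x 100 x 60 mm. Origin: centre of its underside.
- propeller: Bystander: loose black two-blade propeller lying flat along its x, 220 mm long, 14 mm high. Origin: centre of its underside.
Mind the look-alikes: they are no part of the job. What is shaped like the charger but pink or turquoise is not meant.

How it is judged:
By the outcome, as a careful person would: the job done as asked, in the order asked, and still so for the second after the job is handed in, with the robot touching nothing.
It also fails if it takes over 72 s, if anything falls off the work surface, if the arm or the gripper's body presses on something with over 40 N, if the wrist force passes 120 N, or if a joint passes its speed limit or range.

ROBOT

A 6-joint arm with a two-finger parallel gripper is mounted at the origin on the work surface. World frame = base frame: x ahead of the robot, y to its left, z up, the work surface at z = 0. Lengths are in m, angles in rad, forces in N, time in s.
With the tool pointing down it reaches from about 0.375 to 0.9 m from the base axis. Payload 3.1 kg.
Tool frame: the origin (TCP) lies midway between the tips of the shut fingers; the grasp point (between the pads) lies 19 mm behind it; x points along the fingers, z is the direction in which the jaws open and shut, and the axes are right-handed (so a half turn about x gives the same grasp; the last joint's range is limited). The gripper opens to 87 mm and grips with 3 to 60 N. Pads are 19 mm wide; open, the fingers measure 117 mm over their backs; the gripper's body (75 mm by 190 mm) begins 51 mm behind the grasp point.
Start: joints at [-1.454, 0.527, 1.433, -0, 1.181, -0.178], TCP at [0.182, -0.598, 0.223] pointing down, gripper open.
Joint ranges: [-3.08, 3.08], [-0.75, 2.2], [0.22, 2.44], [-1.43, 4.57], [0, 2.65], [-2.85, 2.85]. Speed limits (rad/s): [2.79, 2.79, 3.14, 3.14, 3.14, 3.14].

INTERFACE

Orientations are given as a unit quaternion [x, y, z, w].
In Python, from rig import robot, optics, workorder gives the robot as it stands.
- The arm moves only by the tool arm_command, never from a script. Its argument "plan" is a list of rows, each a list of 7 numbers: the shift along the tool's x, y, z in cm, then the turn, a rotation vector about the tool's x, y, z in rad, then the finger opening in cm, from 0 to 8.7. In form: [[x, y, z, ax, ay, az, gripper], ...]. A call has 1 to 12 rows; each row shifts and turns the pose as measured when the row begins, along the tool's axes as they then stand; what a row does not reach is not made up. A row lasts 1/8 s, in which the tool goes at most 62.5 mm and 10.7 degrees, less where a joint would pass 70% of its speed; a pose out of reach is approached as far as the arm can. A call with a gripper value outside its range is refused whole. The fingers move at their own pace and stop on an object; "grip_force" is the grip in N (left out, the last holds). Time passes only in rows, so rows that do not move let the fingers close. It gives the time, the measured TCP pose, the force and the opening at its end, in the units of the state.
- robot.get_obs(): the state, without advancing time (a new reading comes with each control period).
- optics.camera(name): name is "scene" or "top" or "wrist"; returns (picture, depth): 384x512x3 uint8, blue, green, red; 384x512 float32, m along the optical axis (not along the pixel's ray), 0 where there is no reading.
- optics.camera_info(name): a dict with "mtx" (3x3 intrinsics, pixels), "position" and "rotation" of the camera in the world; the wrist camera has in their place "tool_from_camera" (4x4, takes a point from camera to tool coordinates, whose origin is the TCP and whose axes are the tool frame's). Camera axes: x right, y down, z forward; pixel columns grow to the right and rows downward; lengths in m; the calibration is good to about 2 mm. A picture is of the moment at which its call begins: read the wrist's pose just before it. camera_info takes no time and is no camera call.
- workorder.hand_in(): hands the job in, once; it reports no verdict.
The state is a dict: "time": time; "q": joint angles; "joint_velocities": joint speeds; "joint_torque": joint torques, N m; "position": TCP position; "tool_rot": TCP orientation; "ft_force": force on the tool from outside, world axes, zero at the start; "moment": the same for the moment, N m; "grip_width": finger opening in m.
Only numpy, scipy, OpenCV 4.12 (cv2) and the standard library are available. Lean on these libraries where they do the work, as an engineer would, in place of code of your own. Each camera call takes 0.05 s, during which the arm holds its last target. There are 200 camera calls.

## Working session

There is one attempt and no reset: what is moved stays moved. The work goes in short steps, Python scripts to look and compute and a tool call to move; the robot and the scene stay as the last step left them, time stands still between calls to the robot, and variables do not carry over. Pictures are saved under pics/ and viewed, about 8 in all and at most 12, crops included, and the job is handed in when it is done.

Besides the shell and the picture viewer there is one more tool, called after "Emit:" as name([rows], argument=value, ...), one row to a line, values as JSON. arm_command: Moves the arm, as the interface text tells. Its arguments: {"type":"object","properties":{"plan":{"type":"array"},"grip_force":{"type":"number"}},"required":["plan"]}

```bash
mkdir -p pics
cat > h.py <<'E'
import numpy as np, cv2
from rig import robot, optics, workorder
from scipy.spatial.transform import Rotation as R
def cam(n):
    o=robot.get_obs(); im,d=optics.camera(n); i=optics.camera_info(n); K=np.array(i["mtx"])
    if n=="wrist":
        T=np.eye(4);T[:3,:3]=R.from_quat(o["tool_rot"]).as_matrix();T[:3,3]=o["position"]
        T=T@np.array(i["tool_from_camera"]);P,Q=T[:3,3],T[:3,:3]
    else:
        P=np.array(i["position"]);Q=np.array(i["rotation"])
        if Q.shape!=(3,3): Q=R.from_quat(Q).as_matrix()
    v,u=np.mgrid[:384,:512]; r=np.stack([(u-K[0,2])/K[0,0],(v-K[1,2])/K[1,1],np.ones_like(u,float)],-1)
    W=(r*d[...,None])@Q.T+P; W[d==0]=np.nan
    return im,d,W
E
python3 - <<'E'
from h import *
o=robot.get_obs();print({k:np.round(v,3) for k,v in o.items()})
print(optics.camera_info("top"))
a,_,W=cam("top");b,_,W2=cam("scene");np.savez("t.npz",im=a,W=W,W2=W2,im2=b)
cv2.imwrite("pics/top.png",cv2.resize(a,None,fx=1.5,fy=1.5));cv2.imwrite("pics/scene.png",cv2.resize(b,None,fx=1.5,fy=1.5))
E
```

```text
{'time': np.float64(0.0), 'q': array([-1.454,  0.528,  1.434, -0.   ,  1.181, -0.178]), 'joint_velocities': array([-0.001, -0.001,  0.001,  0.   ,  0.001, -0.   ]), 'joint_torque': array([ -0.   , -44.004, -17.659,   0.063,   0.058,  -0.   ]), 'position': array([ 0.182, -0.597,  0.222]), 'tool_rot': array([ 0.421,  0.569, -0.42 ,  0.568]), 'ft_force': array([-0.628, -0.127, -0.079]), 'moment': array([ 0.015, -0.041, -0.009]), 'grip_width': np.float64(0.087)}
{'mtx': array([[473.44132598,   0.        , 262.06403174],
       [  0.        , 473.44132598, 186.88675636],
       [  0.        ,   0.        ,   1.        ]]), 'position': array([0.28008031, 0.06325223, 1.30506267]), 'rotation': array([-0.70285122,  0.70618175, -0.05239994,  0.06754069])}
```

View pics/top.png

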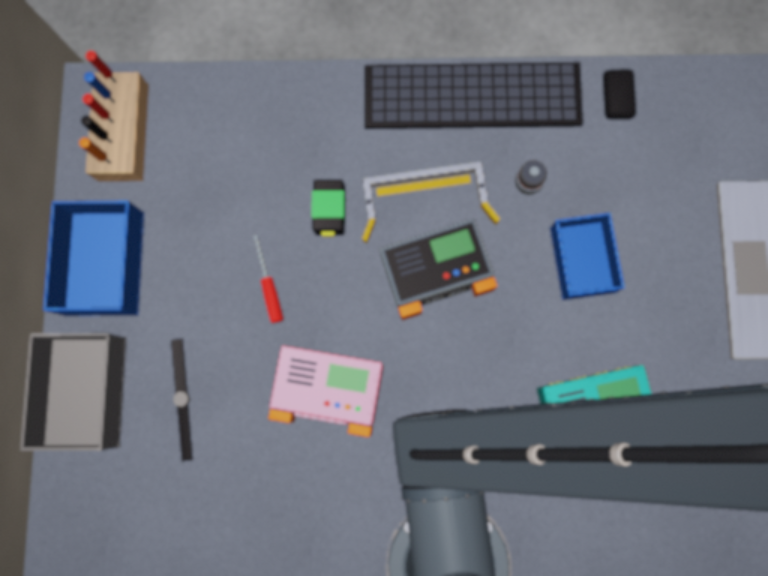

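View pics/scene.png

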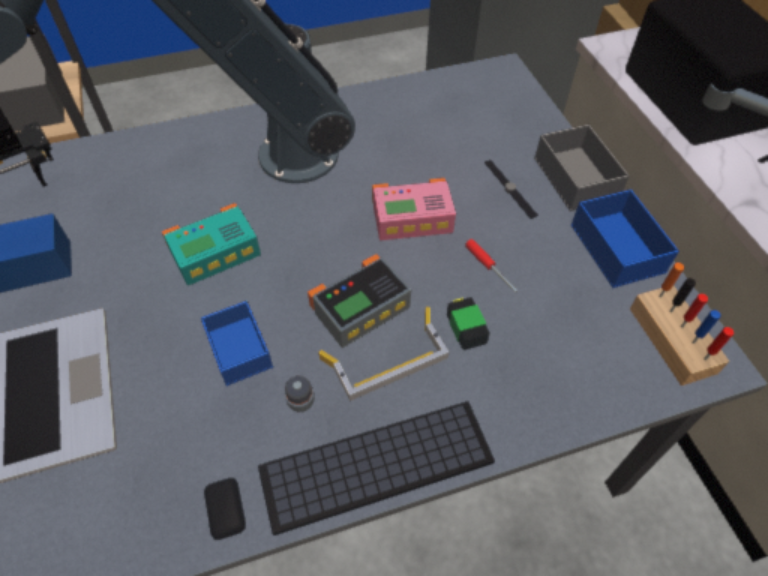

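The candidates for the charger, in pixels of the enlarged top view: the grey box with a black top at (440,263), the pink look-alike at (327,387), and the turquoise one at (597,385). The description means the grey/black one; its bumpers are at (410,310) on the left and (484,286) on the right. The bay is at (425,185), open toward the robot. I'll measure it in a close crop.

```bash
cat > m.py <<'E'
from h import *
def px2w(u,v,z):
    i=optics.camera_info("top");K=np.array(i["mtx"]);Q=np.array(i["rotation"]);Q=R.from_quat(Q).as_matrix() if Q.shape!=(3,3) else Q
    r=Q@np.array([(u-K[0,2])/K[0,0],(v-K[1,2])/K[1,1],1]);P=np.array(i["position"]);return P+r*(z-P[2])/r[2]
E
python3 - <<'E'
from m import *
t=np.load("t.npz");a=t["im"];W=t["W"]
c=a[100:220,230:350];cv2.imwrite("pics/crop.png",cv2.resize(c,None,fx=5,fy=5,interpolation=cv2.INTER_CUBIC))
h=cv2.cvtColor(a,cv2.COLOR_BGR2HSV)
m=((h[...,0]>8)&(h[...,0]<19)&(h[...,1]>150)&(h[...,2]>120)).astype(np.uint8)
n,l,s,ce=cv2.connectedComponentsWithStats(m)
for i in range(1,n):
    if s[i,4]>30: print(ce[i],s[i],px2w(*ce[i],.06),np.nanmedian(W[l==i],0))
# charger top: points with z ~0.07 in region
z=W[...,2];print(z[165:190:6,265:320:10].round(3))
m=((z>.055)&(z<.09));sub=np.zeros_like(m);sub[140:215,245:340]=1;m&=sub
p=W[m][:,:2].astype(np.float32);print(len(p),cv2.minAreaRect(p))
E
```

```text
[56.74285714 95.11428571] [54 92  7  7 35] [0.75707048 0.66154983 0.06      ] [0.71950163 0.61440826 0.15792263]
[322.30508475 190.25423729] [315 185  16  11 118] [ 0.48354138 -0.07043373  0.06      ] [ 0.48410768 -0.07028117  0.05952206]
[273.37719298 205.93859649] [266 201  15  11 114] [0.44227551 0.0598739  0.06      ] [0.44202601 0.0608334  0.05967025]
[187.08333333 277.03571429] [180 274  15   7  84] [0.25777919 0.28487007 0.06      ] [0.25787324 0.28505712 0.05985268]
[239.61445783 286.22891566] [233 283  15   8  83] [0.23414837 0.14835576 0.06      ] [0.23468089 0.14753151 0.06027299]
[[0.07  0.071 0.072 0.071 0.069 0.074]
 [0.067 0.067 0.071 0.069 0.071 0.067]
 [0.073 0.073 0.072 0.071 0.073 0.071]
 [0.073 0.075 0.068 0.071 0.073 0.068]
 [0.069 0.071 0.076 0.075 0.068 0.039]]
3034 ((0.5175607204437256, 0.009198084473609924), (0.13038533926010132, 0.18019449710845947), 17.868309020996094)
```

View pics/crop.png

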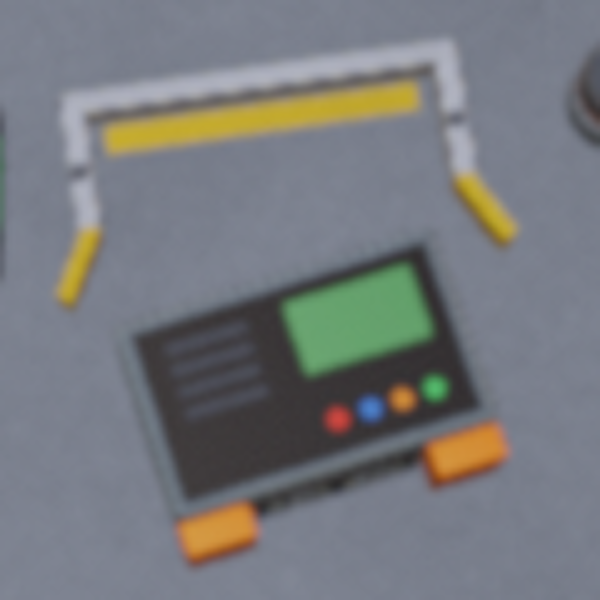

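Run:
```python
from m import *
P=lambda x,y,z=.028: px2w(230+x/5-.4,100+y/5-.4,z)[:2]
for n,p in dict(ol=(63,95),or_=(453,40),il=(89,113),ir=(436,66),rl=(97,230),rr=(455,180),tipl=(66,302),tipr=(512,238)).items(): print(n,P(*p).round(4))
s=P(89,113)-P(436,66);print("len",np.linalg.norm(s),"yaw stop",np.degrees(np.arctan2(-s[0],s[1])))
s=P(63,95)-P(453,40);print("len",np.linalg.norm(s),"yaw outer",np.degrees(np.arctan2(-s[0],s[1])))
s=P(66,302)-P(512,238);print("len",np.linalg.norm(s),"yaw tips",np.degrees(np.arctan2(-s[0],s[1])))
W=np.load("t.npz")["W"];z=W[...,2]
m=(z>.018)&(z<.035);s=np.zeros_like(m);s[105:150,238:336]=1;m&=s
print(len(W[m]),cv2.minAreaRect(W[m][:,:2].astype(np.float32)))
o=robot.get_obs();print(R.from_quat(o["tool_rot"]).as_matrix().round(3))
```

```text
ol [0.6942 0.1456]
or_ [ 0.7242 -0.0737]
il [0.6835 0.131 ]
ir [ 0.709  -0.0638]
rl [0.6159 0.1264]
rr [ 0.6428 -0.0729]
tipl [0.575  0.1435]
tipr [ 0.6094 -0.1036]
len 0.1964790009961965 yaw stop 7.458029155908231
len 0.2213784399312936 yaw outer 7.785378879554183
len 0.24943113924050037 yaw tips 7.916796801810119
676 ((0.6658814549446106, 0.018518827855587006), (0.11507529765367508, 0.24936744570732117), 0.8911302089691162)
[[-0.     0.957  0.291]
 [ 0.002  0.291 -0.957]
 [-1.     0.    -0.002]]
```

Emit:
arm_command([
  [0,4,-4,0.08,0,0,0],
  [0,4,-4,0.077,0,0,0],
  [0,4,-4.5,0,0,0,0],
  [0,4,-4.5,0,0,0,0],
  [0,4,-4.5,0,0,0,0],
  [0,4,-4.5,0,0,0,0],
  [0,4,-4.5,0,0,0,0],
  [0,4,-4.5,0,0,0,0],
  [0,0,-6,0,0,0,0],
  [0,0,-6,0,0,0,0],
])

```text
time: 1.35
position: [0.435, -0.0713, 0.2193]
tool_rot: [0.469, 0.529, -0.467, 0.53]
ft_force: [1.5, 1.1, 0.3]
grip_width: 0.002
```

```bash
cat > s.py <<'E'
from h import *
B=np.array([.642,.027]);th=np.radians(7.8);c,s=np.cos(th),np.sin(th)
def bay(p): d=np.asarray(p)[...,:2]-B; return np.stack([d[...,0]*c+d[...,1]*s,-d[...,0]*s+d[...,1]*c],-1)*1000
def st():
    o=robot.get_obs();M=R.from_quat(o["tool_rot"]).as_matrix()
    print("t",round(float(o["time"]),2),"tcp bay",bay(o["position"]).round(1),"z",round(o["position"][2]*1000,1),"yaw-bay deg",np.degrees(np.arctan2(M[1,1],M[0,1])-th).round(2),"down",M[:,0].round(3),"F",np.round(o["ft_force"],1))
def charger(show=None):
    im,d,W=cam("top"); z=W[...,2]; h=cv2.cvtColor(im,cv2.COLOR_BGR2HSV)
    b=bay(W); reg=(b[...,0]>-300)&(b[...,0]<80)&(abs(b[...,1])<150)
    m=((h[...,0]>8)&(h[...,0]<19)&(h[...,1]>150)&(h[...,2]>120)&reg&(z>.04)).astype(np.uint8)
    n,l,sx,ce=cv2.connectedComponentsWithStats(m)
    bs=[(np.nanmean(b[l==i],0).round(1),sx[i,4]) for i in range(1,n) if sx[i,4]>30]; print("bumpers",bs)
    if len(bs)>=2:
        bs=sorted(bs,key=lambda q:-q[1])[:2]; p=sorted([q[0] for q in bs],key=lambda q:-q[1]); e=p[0]-p[1]
        y=np.arctan2(-e[0],e[1]); mid=(p[0]+p[1])/2; print("bumper est: yaw",np.degrees(y).round(2),"c",(mid+65*np.array([np.cos(y),np.sin(y)])).round(1),"sep",np.linalg.norm(e).round(1))
    k=reg&(z>.062)&(z<.078)&(h[...,1]<300); 
    q=b[k].astype(np.float32); r=cv2.minAreaRect(q); print("rect",np.round(r[0],1),np.round(r[1],1),round(r[2],2))
    if show: cv2.imwrite("pics/"+show,cv2.resize(im[90:230,210:370],None,fx=4,fy=4,interpolation=cv2.INTER_CUBIC))
E
python3 -c "
from s import *
st();charger()"
```

```text
t 1.35 tcp bay [-218.4  -69.3] z 219.3 yaw-bay deg -0.72 down [ 0.003  0.001 -1.   ] F [1.5 1.1 0.3]
bumpers [(array([-193.2,   60. ]), np.int32(107))]
rect [-144.8   60. ] [148.1 333.3] 39.87
```

Emit:
arm_command([
  [0,-1.3,-6,-0.01,0,0,0],
  [0,-1.2,-5.5,0,0,0,0],
  [4,-0.5,-1.5,0,0,0,0],
  [5,0,0,0,0,0,0],
  [5,0,0,0,0,0,0],
])

```text
time: 2.02
position: [0.391, 0.0579, 0.0804]
tool_rot: [0.467, 0.532, -0.458, 0.537]
ft_force: [0.4, -0.2, 0.2]
grip_width: 0.0002
```

```bash
python3 -c "
from s import *
st()
a,_,_=cam('wrist');cv2.imwrite('pics/w1.png',a)"
```

```text
t 2.02 tcp bay [-244.5   64.7] z 80.4 yaw-bay deg 0.44 down [ 0.014  0.006 -1.   ] F [ 0.4 -0.2  0.2]
```

View pics/w1.png

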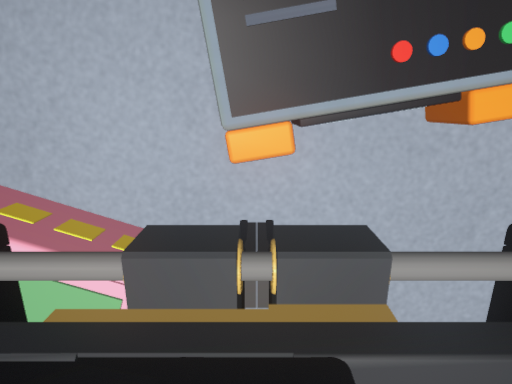

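The gripper is shut and centred just behind the left bumper (262,140). The pink look-alike's corner is below the gripper body, so I'll keep the TCP at about 28 mm high. First left push.

Emit:
arm_command([
  [3,0,0.3,0,0,0,0],
  [2.2,0,0.2,0,0,0,0],
  [0,1.5,0,0,0,0,0],
  [0,1,0,0,0,0,0],
  [0,1,0,0,0,0,0],
  [0,1,0,0,0,0,0],
  [0,1,0,0,0,0,0],
])

```text
time: 2.95
position: [0.4376, 0.0619, 0.0209]
tool_rot: [0.461, 0.542, -0.465, 0.527]
ft_force: [-3.8, 0.9, -0.3]
grip_width: 0.0005
```

```bash
python3 -c "
from s import *
st();charger('p1.png')"
```

```text
t 2.95 tcp bay [-197.7   62.3] z 20.9 yaw-bay deg 0.41 down [-0.02  0.01 -1.  ] F [-3.8  0.9 -0.3]
bumpers [(array([-193.3,  -62.7]), np.int32(34))]
rect [-194.3    4.9] [116.6 345.9] 48.91
```

View pics/p1.png

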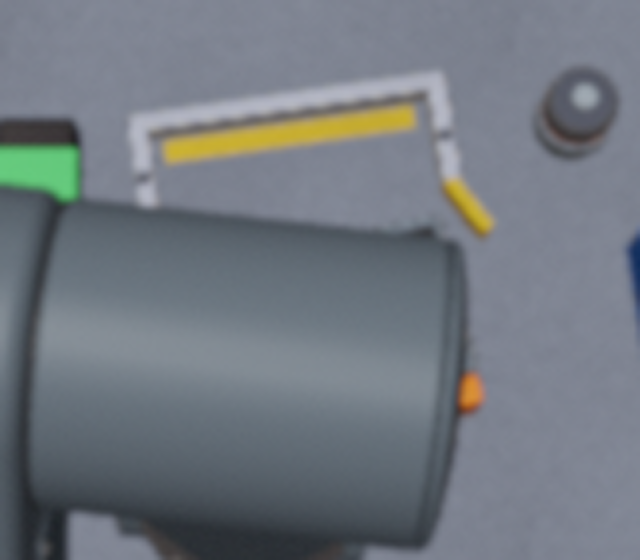

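The arm hides the charger from the top camera, so I'll measure with the wrist camera instead.

```bash
sed -i 's/def charger(show=None):/def charger(show=None,n="wrist"):/; s/cam("top"); z/cam(n); z/; s/im\[90:230,210:370\],None,fx=4,fy=4/im,None,fx=1,fy=1/' s.py
python3 -c "
from s import *
st();charger('p2.png')"
```

```text
t 3.0 tcp bay [-195.3   61.8] z 20.9 yaw-bay deg 0.41 down [-0.015  0.01  -1.   ] F [-2.1  0.8 -0.6]
bumpers [(array([-169.9,  -54.8]), np.int32(205)), (array([-167.2,   46.8]), np.int32(58)), (array([-169.,   83.]), np.int32(42)), (array([-175.6,   61.2]), np.int32(130))]
bumper est: yaw 2.81 c [-107.8    6.4] sep 116.1
rect [-131.7   32.3] [120. 121.] 19.56
```

View pics/p2.png

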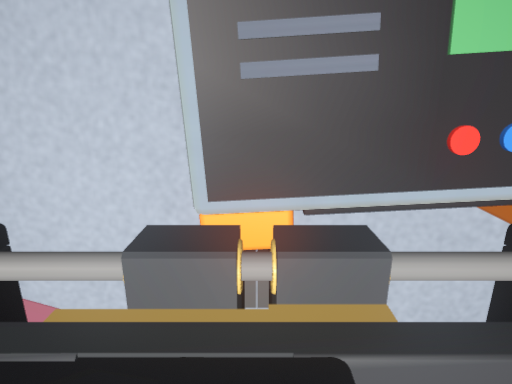

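```bash
cat >> s.py <<'E'
def est(show=None):
    im,d,W=cam("wrist"); z=W[...,2]; h=cv2.cvtColor(im,cv2.COLOR_BGR2HSV); b=bay(W)
    org=(h[...,0]>5)&(h[...,0]<22)&(h[...,1]>140)&(h[...,2]>100)
    m=((z>.063)&(z<.079)&~org&(b[...,0]>-190)&(abs(b[...,1])<140)).astype(np.uint8); m[225:]=0
    m=cv2.morphologyEx(m,cv2.MORPH_OPEN,np.ones((5,5))); n,l,sx,_=cv2.connectedComponentsWithStats(m); k=l==1+np.argmax(sx[1:,4])
    def fit(p):
        p=p.astype(np.float32); f=cv2.fitLine(p,cv2.DIST_HUBER,0,.01,.01).ravel(); return f[:2],f[2:]
    cols=[u for u in range(512) if k[:,u].sum()>10]; v=np.array([np.where(k[:,u])[0].max() for u in cols])
    p=b[v,cols]; i=v<222; q=p[i]; q=q[abs(q[:,0]-np.polyval(np.polyfit(q[:,1],q[:,0],1),q[:,1]))<6]; f,p0=fit(q)
    if f[1]<0:f=-f
    y=np.arctan2(-f[0],f[1]); ex=np.array([np.cos(y),np.sin(y)]); ey=np.array([-ex[1],ex[0]])
    rx=p0@ex+55; lat=(b[k]@ey); lo,hi=np.nanpercentile(lat,[.5,99.5]); 
    side="L" if cols[0]>5 else ""; side+="R" if cols[-1]<506 else ""
    ly={"L":hi-90,"R":lo+90,"LR":(lo+hi)/2}.get(side,np.nan)
    C=rx*ex+(0 if np.isnan(ly) else ly)*ey
    print("EST yaw",np.degrees(y).round(2),"c",C.round(1),side,"latspan",round(hi-lo,1),"n",len(q))
    for nme,sy in (("L",70),("R",-70)): print(nme,"face",(C-75*ex+sy*ey).round(1))
    if show: cv2.imwrite("pics/"+show,im)
E
python3 -c "
from s import *
st();est()"
```

```text
t 3.05 tcp bay [-195.2   61.6] z 20.8 yaw-bay deg 0.42 down [-0.014  0.01  -1.   ] F [-1.6  0.2 -0.8]
EST yaw 3.48 c [-102.4   -1.9] L latspan 114.3 n 251
L face [-181.6   63.5]
R face [-173.   -76.3]
```

Emit:
arm_command([
  [0,1,0,0,0,0,0],
  [0,1,0,0,0,0,0],
  [0,-3,0,0,0,0,0],
  [-0.7,-1.5,2,0,0,0.015,0],
  [0,0,5,0,0,0,0],
  [0,0,5,0,0,0,0],
  [0,0,1.5,0,0,0,0],
])

```text
time: 3.98
position: [0.4426, -0.0814, 0.0283]
tool_rot: [0.467, 0.532, -0.457, 0.538]
ft_force: [0.2, 1.2, -0.1]
grip_width: 0.0005
```

```bash
python3 -c "
from s import *
st();est()"
```

```text
t 3.98 tcp bay [-212.2  -80.4] z 28.3 yaw-bay deg 0.56 down [ 0.016  0.005 -1.   ] F [ 0.2  1.2 -0.1]
EST yaw -1.22 c [-92.1  -4.6] R latspan 107.8 n 293
L face [-165.6   66.9]
R face [-168.6  -73. ]
```

Emit:
arm_command([
  [0,2.2,-0.6,0,0,-0.01,0],
  [0,1,0,0,0,0,0],
  [0,1,0,0,0,0,0],
  [0,1,0,0,0,0,0],
  [0,1,0,0,0,0,0],
  [0,0,0,0,0,0,0],
])

```text
time: 4.78
position: [0.4978, -0.0625, 0.0279]
tool_rot: [0.461, 0.54, -0.461, 0.533]
ft_force: [-0.2, 0.0, 0.1]
grip_width: 0.0004
```

```bash
python3 -c "
from s import *
st();est()"
```

```text
t 4.78 tcp bay [-155.   -69.1] z 27.9 yaw-bay deg 0.89 down [-0.008  0.007 -1.   ] F [-0.2  0.   0.1]
EST yaw 5.45 c [-72.6   5.8] R latspan 119.4 n 306
L face [-154.    68.4]
R face [-140.7  -71. ]
```

Emit:
arm_command([
  [0,-3,0,0.015,0,0,0],
  [0,-2,-2,0,0,0.008,0],
  [0,0,-5.5,0,0,0,0],
  [0,0,-5.5,0,0,0,0],
  [0,0,-1.5,0,0,0,0],
  [0,0,0,0,0,0,0],
])

```text
time: 5.58
position: [0.4286, 0.0776, 0.0295]
tool_rot: [0.469, 0.532, -0.462, 0.533]
ft_force: [-0.3, 0.4, 0.2]
grip_width: 0.0005
```

```bash
python3 -c "
from s import *
st();est()"
```

```text
t 5.58 tcp bay [-204.6   79.1] z 29.5 yaw-bay deg -0.16 down [ 0.008  0.007 -1.   ] F [-0.3  0.4  0.2]
EST yaw 5.23 c [-73.1   4.1] L latspan 103.5 n 286
L face [-154.1   67. ]
R face [-141.4  -72.4]
```

Emit:
arm_command([
  [0,3,1.1,0,0,0,0],
  [0,1,0,0,0,0,0],
  [0,1,0,0,0,0,0],
  [0,1,0,0,0,0,0],
  [0,1,0,0,0,0,0],
  [0,0,0,0,0,0,0],
])

```text
time: 6.38
position: [0.4868, 0.0745, 0.0279]
tool_rot: [0.465, 0.539, -0.469, 0.523]
ft_force: [-0.2, 0.3, 0.4]
grip_width: 0.0006
```

```bash
python3 -c "
from s import *
st();est()"
```

```text
t 6.38 tcp bay [-147.3   68.1] z 27.9 yaw-bay deg -0.48 down [-0.021  0.01  -1.   ] F [-0.2  0.3  0.4]
EST yaw -1.48 c [-59.9  -1. ] L latspan 119.5 n 315
L face [-133.1   70.9]
R face [-136.7  -69.1]
```

Emit:
arm_command([
  [0,-3,0,-0.008,0,0.01,0],
  [0,-1,2,0,0,0.01,0],
  [0,0,5,0,0,0,0],
  [0,0,5,0,0,0,0],
  [0,0,1,0,0,0,0],
  [0,0,0,0,0,0,0],
])

```text
time: 7.18
position: [0.4694, -0.0647, 0.0278]
tool_rot: [0.47, 0.531, -0.459, 0.534]
ft_force: [-1.0, -0.4, -0.6]
grip_width: 0.0005
```

```bash
python3 -c "
from s import *
st();est()"
```

```text
t 7.17 tcp bay [-183.4  -67.4] z 27.8 yaw-bay deg 0.0 down [ 0.013  0.009 -1.   ] F [-1.  -0.4 -0.6]
EST yaw -1.27 c [-60.8   1.3] R latspan 113.2 n 310
L face [-134.2   73. ]
R face [-137.3  -67. ]
```

Emit:
arm_command([
  [0,2.2,0.1,0,0,-0.01,0],
  [0,1,0,0,0,0,0],
  [0,1,0,0,0,0,0],
  [0,1,0,0,0,0,0],
  [0,0.8,0,0,0,0,0],
  [0,0,0,0,0,0,0],
  [0,-3,0,0,0,0,0],
  [0,-1,-2,0,0,0.01,0],
  [0,0,-5,0,0,0,0],
  [0,0,-5,0,0,0,0],
  [0,0,-1,0,0,0,0],
  [0,0,0,0,0,0,0],
])

```text
time: 8.72
position: [0.4659, 0.0756, 0.0293]
tool_rot: [0.468, 0.536, -0.458, 0.533]
ft_force: [-1.0, -0.8, -0.0]
grip_width: 0.0003
```

```bash
python3 -c "
from s import *
st();est()"
```

```text
t 8.72 tcp bay [-167.9   72.1] z 29.3 yaw-bay deg 0.38 down [ 0.006  0.012 -1.   ] F [-1.  -0.8 -0. ]
EST yaw 3.44 c [-45.9   6.4] L latspan 114.6 n 313
L face [-124.9   71.8]
R face [-116.5  -67.9]
```

Emit:
arm_command([
  [0,2.2,0.1,0,0,-0.01,0],
  [0,1,0,0,0,0,0],
  [0,1,0,0,0,0,0],
  [0,1,0,0,0,0,0],
  [0,0.9,0,0,0,0,0],
  [0,0,0,0,0,0,0],
  [0,-3,0,0.01,0,0,0],
  [0,-1,2,0,0,0.01,0],
  [0,0,5,0,0,0,0],
  [0,0,5,0,0,0,0],
  [0,0,1,0,0,0,0],
  [0,0,0,0,0,0,0],
])

```text
time: 10.28
position: [0.4959, -0.0618, 0.0264]
tool_rot: [0.47, 0.535, -0.468, 0.524]
ft_force: [-0.6, -0.1, -0.3]
grip_width: 0.0006
```

```bash
python3 -c "
from s import *
st();est()"
```

```text
t 10.28 tcp bay [-156.8  -68.1] z 26.4 yaw-bay deg -0.82 down [-0.009  0.012 -1.   ] F [-0.6 -0.1 -0.3]
EST yaw -2.3 c [-33.    3.5] R latspan 106.4 n 297
L face [-105.1   76.4]
R face [-110.7  -63.5]
```

Emit:
arm_command([
  [0,2,-0.2,-0.012,0,0,0],
  [0,1,0,0,0,0,0],
  [0,1,0,0,0,0,0],
  [0,0.9,0,0,0,0,0],
  [0,0.7,0,0,0,0,0],
  [0,0,0,0,0,0,0],
  [0,-3,0,0,0,0,0],
  [0,-1,-2,0,0,0.01,0],
  [0,0,-5,0,0,0,0],
  [0,0,-5,0,0,0,0],
  [0,0,-1,0,0,0,0],
  [0,0,0,0,0,0,0],
])

```text
time: 11.82
position: [0.4915, 0.0796, 0.0283]
tool_rot: [0.468, 0.537, -0.461, 0.529]
ft_force: [-0.1, 0.5, 0.2]
grip_width: 0.0
```

```bash
python3 -c "
from s import *
st();est()"
```

```text
t 11.82 tcp bay [-142.    72.5] z 28.3 yaw-bay deg 0.13 down [-0.002  0.015 -1.   ] F [-0.1  0.5  0.2]
EST yaw 2.15 c [-20.5   7.6] L latspan 115.5 n 321
L face [-98.1  74.8]
R face [-92.8 -65.1]
```

Emit:
arm_command([
  [0,2,0,0,0,-0.005,0],
  [0,1,0,0,0,0,0],
  [0,1,0,0,0,0,0],
  [0,0.9,0,0,0,0,0],
  [0,0.7,0,0,0,0,0],
  [0,0,0,0,0,0,0],
  [0,-3,0,0.005,0,0,0],
  [0,-1,2,0,0,0.01,0],
  [0,0,5,0,0,0,0],
  [0,0,5,0,0,0,0],
  [0,0,1,0,0,0,0],
  [0,0,0,0,0,0,0],
])

```text
time: 13.38
position: [0.5195, -0.0574, 0.0251]
tool_rot: [0.47, 0.536, -0.466, 0.524]
ft_force: [-0.8, 0.9, 0.4]
grip_width: 0.0004
```

```bash
python3 -c "
from s import *
st();est()"
```

```text
t 13.38 tcp bay [-132.8  -67. ] z 25.1 yaw-bay deg -0.7 down [-0.008  0.015 -1.   ] F [-0.8  0.9  0.4]
EST yaw -2.23 c [-10.1   5.7] R latspan 104.7 n 294
L face [-82.3  78.6]
R face [-87.8 -61.3]
```

Emit:
arm_command([
  [0,2,-0.2,-0.012,0,0,0],
  [0,1,0,0,0,0,0],
  [0,0.9,0,0,0,0,0],
  [0,0.7,0,0,0,0,0],
  [0,0.5,0,0,0,0,0],
  [0,0,0,0,0,0,0],
  [0,-3,0,0,0,0,0],
  [0,-1,-2,0,0,0.01,0],
  [0,0,-5,0,0,0,0],
  [0,0,-5,0,0,0,0],
  [0,0,-1,0,0,0,0],
  [0,0,0,0,0,0,0],
])

```text
time: 14.92
position: [0.5115, 0.0829, 0.0275]
tool_rot: [0.47, 0.537, -0.459, 0.53]
ft_force: [-0.0, -0.9, -0.6]
grip_width: 0.0002
```

```bash
python3 -c "
from s import *
st();est()"
```

```text
t 14.93 tcp bay [-121.7   73.1] z 27.5 yaw-bay deg 0.13 down [ 0.003  0.018 -1.   ] F [-0.  -0.9 -0.6]
EST yaw 1.24 c [-0.8  8.4] L latspan 116.4 n 324
L face [-77.3  76.8]
R face [-74.3 -63.2]
```

Emit:
arm_command([
  [0,2,0,0,0,-0.005,0],
  [0,1,0,0,0,0,0],
  [0,0.5,0,0,0,0,0],
  [0,0.3,0,0,0,0,0],
  [0,0.3,0,0,0,0,0],
])

```text
time: 15.6
position: [0.5452, 0.0843, 0.0264]
tool_rot: [0.466, 0.542, -0.466, 0.522]
ft_force: [-6.2, -0.5, 4.1]
grip_width: 0.0004
```

```bash
python3 -c "
from s import *
st();est()"
```

```text
t 15.6 tcp bay [-88.1  69.9] z 26.4 yaw-bay deg -0.19 down [-0.021  0.018 -1.   ] F [-6.2 -0.5  4.1]
EST yaw 0.84 c [1.  7.9] L latspan 122.9 n 279
L face [-75.   76.8]
R face [-72.9 -63.2]
```

Emit:
arm_command([
  [0,0.4,0,0,0,0,0],
  [0,0.4,0,0,0,0,0],
  [0,0.4,0,0,0,0,0],
])

```text
time: 16.02
position: [0.5468, 0.0855, 0.0252]
tool_rot: [0.461, 0.547, -0.47, 0.516]
ft_force: [-8.1, -0.8, 5.3]
grip_width: 0.0006
```

```bash
python3 -c "
from s import *
st();est()"
```

```text
t 16.02 tcp bay [-86.3  70.9] z 25.2 yaw-bay deg -0.17 down [-0.042  0.019 -0.999] F [-8.1 -0.8  5.3]
EST yaw -0.01 c [2.5 7.8] L latspan 121.1 n 331
L face [-72.4  77.8]
R face [-72.5 -62.2]
```

Emit:
arm_command([
  [0,-3,0,0,0,0.02,0],
  [0,-1,2,0,0,0.02,0],
  [0,0,5,0,0,0,0],
  [0,0,5,0,0,0,0],
  [0,0,1,0,0,0,0],
  [0,1,0,0,0,0,0],
  [0,1,0,0,0,0,0],
  [0,0.6,0,0,0,0,0],
  [0,0.4,0,0,0,0,0],
  [0,0.4,0,0,0,0,0],
])

```text
time: 17.32
position: [0.5632, -0.0452, 0.0241]
tool_rot: [0.473, 0.535, -0.457, 0.53]
ft_force: [1.5, 0.3, 0.2]
grip_width: 0.0
```

```bash
python3 -c "
from s import *
st();est()"
```

```text
t 17.32 tcp bay [-87.9 -60.9] z 24.1 yaw-bay deg -0.01 down [ 0.01   0.022 -1.   ] F [1.5 0.3 0.2]
EST yaw 0.14 c [ 1.8 10.1] R latspan 114.6 n 304
L face [-73.3  79.9]
R face [-73.  -60.1]
```

Not quite in contact yet, so I'll press gently onto the right bumper.

Emit:
arm_command([
  [0,0.4,0,0,0,0,0],
  [0,0.4,0,0,0,0,0],
  [0,0.4,0,0,0,0,0],
  [0,0.5,0,0,0,0,0],
])

```text
time: 17.88
position: [0.5653, -0.0431, 0.0228]
tool_rot: [0.464, 0.546, -0.463, 0.522]
ft_force: [-10.7, -6.0, 6.6]
grip_width: 0.0008
```

```bash
python3 -c "
from s import *
st();est()"
```

```text
t 17.88 tcp bay [-85.5 -59. ] z 22.8 yaw-bay deg 0.31 down [-0.024  0.024 -0.999] F [-10.7  -6.    6.6]
EST yaw 0.34 c [ 2.4 10.2] R latspan 115.1 n 309
L face [-73.   79.8]
R face [-72.2 -60.2]
```

Emit:
arm_command([
  [0,-3,0,0,0,0.02,0],
  [0,-1,-2,0,0,0.01,0],
  [0,0,-5,0,0,0,0],
  [0,0,-5,0,0,0,0],
  [0,0,-1,0,0,0,0],
  [0,1,0,0,0,0,0],
  [0,1,0,0,0,0,0],
  [0,0.6,0,0,0,0,0],
  [0,0.5,0,0,0,0,0],
  [0,0.4,0,0,0,0,0],
  [0,0.4,0,0,0,0,0],
  [0,0.5,0,0,0,0,0],
])

```text
time: 19.42
position: [0.5485, 0.0828, 0.0268]
tool_rot: [0.471, 0.54, -0.46, 0.524]
ft_force: [-10.2, -3.9, 6.2]
grip_width: 0.0007
```

```bash
python3 -c "
from s import *
st();est()"
```

```text
t 19.43 tcp bay [-85.1  68. ] z 26.8 yaw-bay deg -0.2 down [-0.006  0.026 -1.   ] F [-10.2  -3.9   6.2]
EST yaw -0.24 c [2.2 7.6] L latspan 126.3 n 336
L face [-72.5  77.9]
R face [-73.  -62.1]
```

Emit:
arm_command([
  [0,-3,0,0,0,0.01,0],
  [0,-3,0,0,0,0,0],
  [-5,0,0,0,0,0,0],
  [-5,0,0,0,0,0,0],
  [-5,0,3,0,0,0,0],
  [0,0,6,0,0,0,0],
  [0,0,6,0,0,0,0],
  [0,0,6,0,0,0,0],
  [0,0,6,0,0,0,0],
  [0,0,6,0,0,0,0],
  [0,0,6,0,0,0,0],
  [0,0,0,0,0,0,0],
])

```text
time: 20.98
position: [0.5421, -0.3294, 0.172]
tool_rot: [0.473, 0.535, -0.457, 0.53]
ft_force: [0.6, 1.4, 0.6]
grip_width: 0.0008
```

```bash
python3 -c "
from s import *
st();im,d,W=cam('top');np.savez('t2.npz',im=im,W=W)
cv2.imwrite('pics/f.png',cv2.resize(im[80:230,190:390],None,fx=4,fy=4,interpolation=cv2.INTER_CUBIC))"
```

```text
t 20.98 tcp bay [-147.3 -339.6] z 172.0 yaw-bay deg -0.09 down [ 0.011  0.022 -1.   ] F [0.6 1.4 0.6]
```

View pics/f.png

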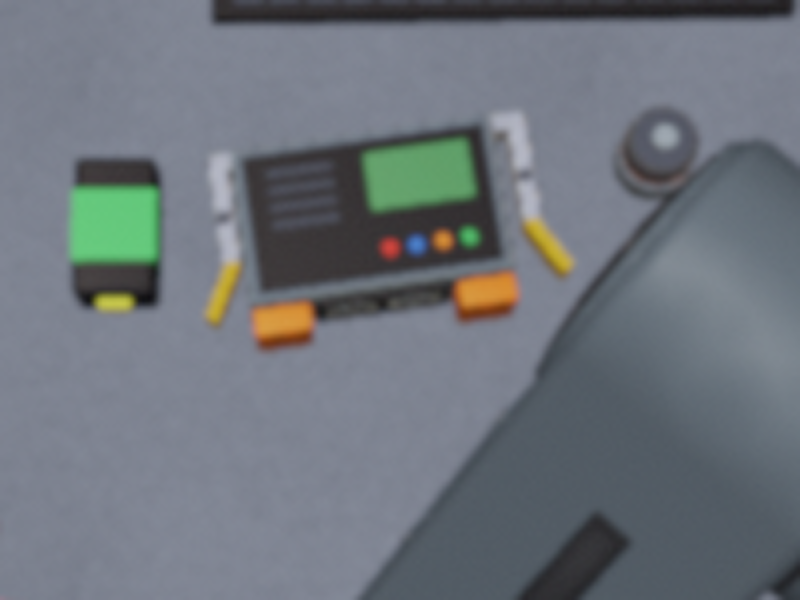

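The charger sits in the bay: its front covers the end stop, the bumpers are at (283,323) and (486,295), and it is parallel to the rails and nearer the left one. I'll run one numeric check from the top camera, then hand in.

```bash
python3 - <<'E'
from s import *
t=np.load("t2.npz");W=t["W"];b=bay(W);z=W[...,2]
k=(z>.055)&(z<.085)&(b[...,0]>-110)&(b[...,0]<80)&(abs(b[...,1])<115)
print(cv2.minAreaRect(b[k].astype(np.float32)), np.nanmedian(z[k]))
A=np.load("t.npz")["im"];d=cv2.absdiff(A,t["im"]).max(-1)
for n,(u,v) in dict(motor=(355,117),battery=(218,138),driver=(175,185),bin=(391,170),prop=(120,265)).items(): print(n,d[v-14:v+14,u-14:u+14].mean().round(1))
E
python3 -c "
from s import *
charger(n='top')"
```

```text
((-7.4210357666015625, 5.394981384277344), (131.04971313476562, 180.36911010742188), 0.12127427756786346) 0.07054447219340487
motor 7.6
battery 3.6
driver 3.9
bin 61.9
prop 3.6
bumpers [(array([-64.7, -61.7]), np.int32(114)), (array([-64.7,  75.8]), np.int32(111))]
bumper est: yaw -0.0 c [0.3 7. ] sep 137.5
rect [-121.3   25. ] [193.8 389.9] 80.44
```

```bash
python3 -c "
from rig import workorder
print(workorder.hand_in())"
```

```text
the job is handed in; nothing more can be done
None
```

I walked the grey charger into its bay with alternating left and right bumper pushes, starting on the left, and handed the job in at about 21 s. The fingers stayed shut and were kept at bumper height, clear of the fan grilles.

- **Position and angle:** At the end the top camera put it within about 3 mm of fully home along the bay, at 0.0 to 0.1 degrees yaw. It sits about 5 to 7 mm left of centre, inside the 10 mm of play. The largest angle I measured was the starting 10 degrees off the bay's line.
- **Against the stop:** The last presses met 12–13 N on each side without moving it, against about 4 N while it slid. Its top surface measured 70 mm high, so it is flat on the bench.
- **Bystanders:** The battery, screwdriver and propeller look unchanged from the first picture. The motor looks in place too, with a slight change in the picture that I put down to the arm's edge or shadow beside it. The arm hid the parts bin in that check, so I could not confirm it, but the tool never went low near it.
- **Disagreements:** The wrist and top cameras disagreed by about 2 mm along the bay, which is roughly the calibration accuracy. They also differed by a few millimetres sideways.

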